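# Set and lock the end stop of a cassette stamping jig

## Task

Set the stamping jig for the test cassette lying in it: slide the slotted stop bracket along to the long scribed line, so that it pushes the cassette home against the end rail and bears gently on it with no play left; do not crush the cassette. Then turn the clamp lever clockwise until the bracket is firmly locked by hand, without straining the clamp. Let go and leave the other things alone.

Things in the scene. Friction and masses are not known exactly. Their poses are not given: they have to be found in the camera images.
- jig: aluminium base plate fixed to the table, 250 x 124 mm, its top 10 mm above the table. Origin under its centre; x runs along the slots towards the end rail, y across, z up. Two low strips (4 mm high, 36 mm apart, x = 29 to 105 mm) keep the cassette in line, two more at the edges the stop. A shoulder screw with washer at x = -47, y = -32 mm, top 22 mm above the table, only guides; never turned.
- mark (a point): middle of the long scribed line that runs right across the base's top face, at jig x = +8 mm (axes as the jig's); the other marks are short scale ticks at one edge. It lies one cassette length (100 mm) from the end rail.
- rail_face (a point): foot of the end rail's working face at mid-width, jig x = +108 mm, on the base's top (axes as the jig's). The rail is a bar 96 mm long across the base, 10 mm thick, rising 16 mm over the base.
- stop: the stop: loose steel angle bracket, 0.35 to 0.57 kg, on the base. Origin at the foot of its front face, mid-width; x towards the end rail, z up. Foot plate 5 mm thick, back to x = -85 mm, with two slots along x (9 mm wide, at y = -32, +32 mm) over guide screw and clamp stud, 1 mm play each side. Starts 12 to 28 mm short of the line; slides with 2 to 6 N.
- stop_wall (a point): middle of the top edge of the stop's upright wall, 55 mm above the table (axes as the stop's). The wall is 8 mm thick along x, 96 mm wide, 45 mm high, and can be pinched across its thickness at mid-width: about 38 mm is free there between the clamp and the guide screw. Its front face is 4 mm ahead of this point.
- cassette: white plastic test cassette lying flat in the jig, 100 mm long along the jig's x, 31 mm wide, 5 mm thick, 12 g. Origin at the centre of its underside, its own y along jig x. Starts 3 to 7 mm short of the end rail; home = its end touches the rail. Between stop and rail it gives only tenths of a mm: 3 to 10 N bears gently, over 13 N crushes it.
- clamp: the clamp: a 7 mm stud in the base at jig x = -47, y = +32 mm, passing through the bracket's slot, with a 26 mm steel collar and the black lever on it. Origin on the stud's axis at the base's top, z up.
- lever (a joint): angle of the clamp lever about its stud, rad; grows clockwise seen from above, which tightens (collar sinks 2.4 mm per rad). Starts loose at 0 to 0.15, pointing along jig -x (within 0.4 rad), and swings towards jig +y. The collar bites anywhere from 0.1 to 1.8. Then it stiffens steeply and stays where left: 7 to 11 N at its end is firmly locked, 13 N strains it.
- lever_end (a point): centre of the 15 mm ball at the end of the clamp lever, 68 mm from the stud's axis, about 48 mm above the table. The lever is a black bar 11 mm thick that rises from the hub (30 mm above the table) to this ball. Push it sideways near its end. Loose it turns with under 1 N.
- stamp: bystander: the dark hand date stamp, 40 x 67 x 78 mm, origin under its centre.
- spare_cassette: bystander: second test cassette flat on the table behind the jig, 100 x 31 x 5 mm, origin at the centre of its underside.
- cup: bystander: closed specimen cup with yellow screw lid, 68 mm wide, 62 mm high, standing near the end rail; origin under its centre.
There are look-alikes about, which are no part of the job. Leave any green or turquoise look-alike of the stop alone.

How it is judged:
By the outcome, as a careful person would: the job done as asked, in the order asked, and still so for the second after the job is handed in, with the robot touching nothing.
It also fails if it takes over 64 s, if anything falls off the work surface, if the arm or the gripper's body presses on something with over 40 N, if the wrist force passes 120 N, or if a joint passes its speed limit or range.

## Robot

A 6-joint arm with a two-finger parallel gripper is mounted at the origin on the work surface; the furniture and walls round the work are solid. World frame = base frame: x ahead of the robot, y to its left, z up, the work surface at z = 0. Lengths are in mm, angles in rad, forces in N, time in s.
With the tool pointing down it reaches from about 350 to 975 mm from the base axis. Payload 7.1 kg.
Tool frame: the origin (TCP) lies midway between the tips of the shut fingers; the grasp point (between the pads) lies 19 mm behind it (ctrl.grasp_offset is the distance from the TCP to the grasp point, in mm); z points along the fingers, y is the line along which they close (so a half turn about z gives the same grasp; the last joint's range is limited). The gripper opens to 88 mm and grips with 3 to 60 N. Pads are 20 mm wide; open, the fingers measure 115 mm over their backs; the gripper's body (75 mm by 178 mm) begins 61 mm behind the grasp point.
Start: joints at [-0.019, 0.423, 1.63, -0, 1.089, -0.019], TCP at [624.984, 0.026, 196.675] pointing down, gripper open.
Joint ranges: [-3, 3], [-0.9, 2.11], [0.09, 2.58], [-1.31, 4.45], [0.11, 2.69], [-2.54, 2.54]. Speed limits (rad/s): [2.39, 2.39, 3.01, 3.14, 3.14, 3.14].

## Interface

Orientations are given as a rotation vector (axis times angle).
In Python, from workcell import ctrl gives the robot as it stands. The module is installed in compiled form; this text tells all that it offers.
- The arm moves only by the tool servo_tool, never from a script. Its argument "rows" is a list of rows, each a list of 7 numbers: the turn, a rotation vector about the tool's x, y, z as a fraction of full scale, then the shift along the tool's x, y, z as a fraction of full scale, then the finger opening in mm, from 0 to 87.8. A call has 1 to 10 rows; each row is the pose to reach, as a shift and turn from the pose commanded when the call began, along the tool's axes at that moment; what a row does not reach only later rows make up. Full scale, the value 1, is 20 cm for a shift and 1.5 rad for a turn. A row lasts 1/8 s, in which the tool goes at most 62.5 mm and 10.7 degrees, less where a joint would pass 70% of its speed; a pose out of reach is approached as far as the arm can. A call with a number of a shift or a turn outside -1 to 1 is refused whole. A call with a gripper value outside its range is refused whole. The fingers move at their own pace and stop on an object; the grip force is fixed at half the most. Time passes only in rows, so rows that repeat a pose let the fingers close. It gives the time, the measured TCP pose, the force, the opening and the grip force at its end, in the units of the state.
- ctrl.get_obs(): the state, without advancing time (a new reading comes with each control period).
- ctrl.get_image(name): name is "scene" or "side" or "wrist"; returns (picture, depth): 400x640x3 uint8, red, green, blue; 400x640 float32, mm along the optical axis (not along the pixel's ray), 0 where there is no reading.
- ctrl.camera_info(name): a dict with "intrinsics" (3x3 intrinsics, pixels), "R" (3x3) and "t" (3): a world point X has camera coordinates R X + t. Camera axes: x right, y down, z forward; pixel columns grow to the right and rows downward; lengths in mm; the calibration is good to about 2 mm. The wrist camera is an equidistant fisheye: a pixel r from the principal point sees the ray r / f radians off the axis. A picture is of the moment at which its call begins: read the wrist's pose just before it. camera_info takes no time and is no camera call; for the wrist camera it gives the pose at the moment of the call.
- ctrl.close_job(): hands the job in; it is judged then, once.
The state is a dict: "t": time; "qpos": joint angles; "qvel": joint speeds; "joint_torque": joint torques, N m; "ee_pos": TCP position; "orientation": TCP orientation; "ft_force": force on the tool from outside, world axes, zero at the start; "moment": the same for the moment, N m; "width": finger opening in mm; "grasp_force": force on a finger pad.
Only numpy, scipy, OpenCV 4.12 (cv2) and the standard library are available. Lean on these libraries where they do the work, as an engineer would, in place of code of your own. Each camera call takes 0.05 s, during which the arm holds its last target. There are 200 camera calls.

## Working session

There is one attempt and no reset: what is moved stays moved. The work goes in short steps, Python scripts to look and compute and a tool call to move; the robot and the scene stay as the last step left them, time stands still between calls to the robot, and variables do not carry over. Pictures are saved under pics/ and viewed, at most 10 in all, crops included, and the job is handed in when it is done.

Besides the shell and the picture viewer there is one more tool, called after "Call:" as name(argument=value, ...), one argument or row to a line, values as JSON. servo_tool: Moves the arm, as the interface text tells. Its arguments: {"type":"object","properties":{"rows":{"type":"array","items":{"type":"array","items":{"type":"number"}}}},"required":["rows"]}

```bash
mkdir -p pics; cat > h.py <<'E'
import numpy as np, cv2
from scipy.spatial.transform import Rotation as Ro
from workcell import ctrl
def px2w(name,u,v,d=None,z=None,ci=None):
    ci=ci or ctrl.camera_info(name); K=np.array(ci["intrinsics"]);R=np.array(ci["R"]);t=np.array(ci["t"])
    if name=="wrist":
        a=(u-K[0,2])/K[0,0]; b=(v-K[1,2])/K[1,1]; r=np.hypot(a,b)+1e-12
        ray=np.array([a/r*np.sin(r),b/r*np.sin(r),np.cos(r)])
    else: ray=np.array([(u-K[0,2])/K[0,0],(v-K[1,2])/K[1,1],1])
    C=-R.T@t; w=R.T@ray
    if d is not None: return C+w*d/ray[2]
    return C+w*(z-C[2])/w[2]
def save(im,f): cv2.imwrite(f,cv2.cvtColor(im,cv2.COLOR_RGB2BGR))
E
python3 - <<'E'
from h import *
o=ctrl.get_obs();print({k:np.round(v,3) for k,v in o.items()}, ctrl.grasp_offset)
for n in ("scene","side","wrist"):
    im,d=ctrl.get_image(n); save(im,f"pics/{n}0.png"); np.savez(f"pics/{n}0.npz",im=im,d=d)
    c=ctrl.camera_info(n); print(n,np.round(c["intrinsics"],1).tolist(),np.round(-np.array(c["R"]).T@c["t"]),(d>0).mean())
E
```

```text
{'t': np.float64(0.0), 'qpos': array([-0.019,  0.424,  1.631, -0.   ,  1.089, -0.019]), 'qvel': array([ 0.001, -0.   ,  0.   , -0.002,  0.   , -0.   ]), 'joint_torque': array([ 1.0000e-03, -5.4462e+01, -2.7367e+01,  6.4000e-02,  2.3000e-02,
       -0.0000e+00]), 'ee_pos': array([6.24395e+02, 5.50000e-02, 1.95894e+02]), 'orientation': array([-2.221e+00, -2.221e+00,  2.000e-03]), 'ft_force': array([ 0.954,  0.68 , -0.74 ]), 'moment': array([-0.012,  0.023,  0.012]), 'grasp_force': np.float64(0.0), 'width': np.float64(87.834)} 18.700000000000003
scene [[444.7, 0.0, 318.4], [0.0, 444.7, 200.7], [0.0, 0.0, 1.0]] [  43. -336.  687.] 0.9961171875
side [[466.9, 0.0, 311.6], [0.0, 466.9, 208.1], [0.0, 0.0, 1.0]] [433. 881. 520.] 0.99505859375
wrist [[309.7, 0.0, 314.4], [0.0, 309.7, 202.3], [0.0, 0.0, 1.0]] [625.  76. 384.] 0.99257421875
```

View pics/scene0.png

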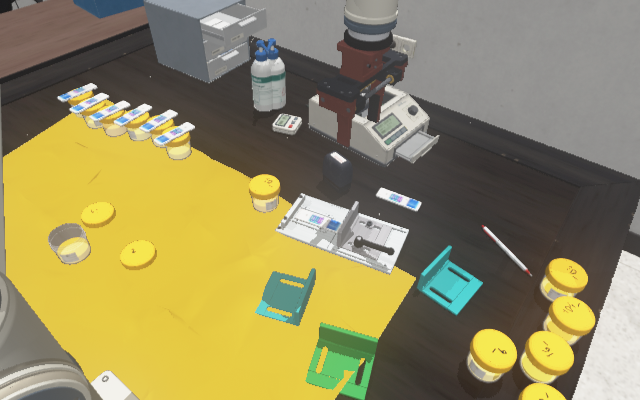

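View pics/wrist0.png

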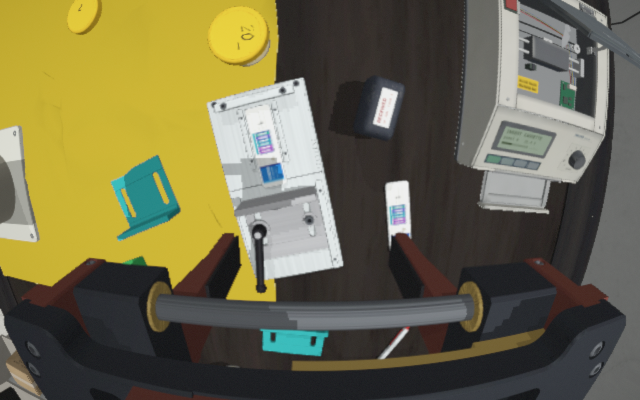

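View pics/side0.png

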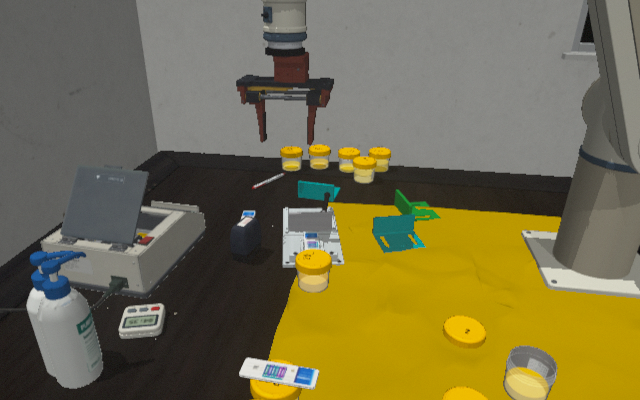

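Wrist view: the jig spans corners about (208,102), (304,79), (342,265) and (248,280). The wall is around (285,197), the lever runs from its hub at (258,228) to its end at (262,290), and the cup is at (238,37). I'll enlarge it next.

```bash
python3 - <<'E'
from h import *
im=np.load("pics/wrist0.npz")["im"]
save(cv2.resize(im[70:300,190:360],None,fx=3.4,fy=2.6*1,interpolation=cv2.INTER_CUBIC),"pics/c1.png")
E
```

```text
(no output)
```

View pics/c1.png

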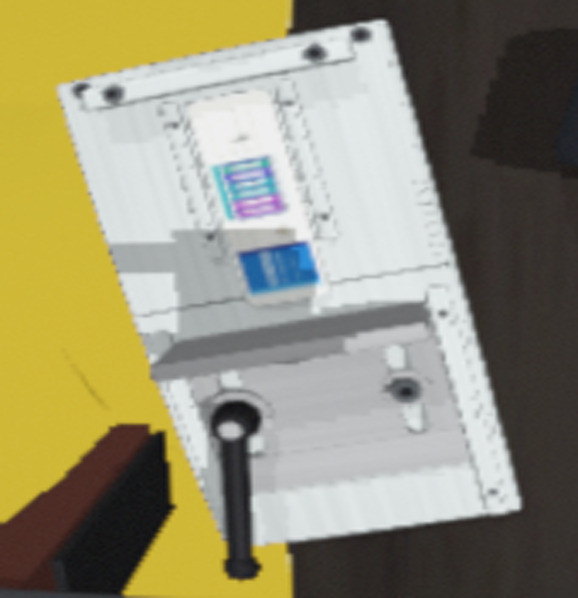

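The crop shows the rail at the top, the cassette at (255,200), and the scribed line from (135,315) to (448,264). The wall runs roughly from (155,365) to (425,310). The lever hub is at (235,420), its ball at (240,567), and the guide screw at (405,388).

```bash
cat > m.py <<'E'
from h import *
f=np.load("pics/wrist0.npz");d=f["d"]
ci=ctrl.camera_info("wrist")
c=lambda x,y:(190+(x+.5)/3.4-.5,70+(y+.5)/2.6-.5)
P={k:px2w("wrist",*c(*v[0]),z=v[1],ci=ci) for k,v in dict(c1=((60,88),10),c2=((385,22),10),c3=((520,510),10),lineL=((135,315),10),lineR=((448,264),10),screw=((405,388),22),ball=((240,567),48),hub=((235,420),33)).items()}
for k,p in P.items(): print(k,p.round(1))
ex=P["c2"]-P["c3"];print(np.linalg.norm(ex),np.linalg.norm(P["c1"]-P["c2"]),np.linalg.norm(P["lineL"]-P["lineR"]))
yaw=np.arctan2(ex[1],ex[0]);print("yaw",yaw, np.arctan2(*(P["lineL"]-P["lineR"])[[1,0]])-np.pi/2,np.arctan2(*(P["c1"]-P["c2"])[[1,0]])-np.pi/2)
ex=np.array([np.cos(yaw),np.sin(yaw)]);ey=np.array([-ex[1],ex[0]])
O=np.mean([P["c1"][:2]-125*ex-62*ey,P["c2"][:2]-125*ex+62*ey,P["c3"][:2]+125*ex+62*ey,(P["lineL"]+P["lineR"])[:2]/2-8*ex],axis=0)
print("O",O)
J=lambda p:(round((p[:2]-O)@ex,1),round((p[:2]-O)@ey,1))
for k,p in P.items(): print(k,J(p))
# point cloud in jig frame from all cams
for n in("wrist","scene"):
    dd=np.load(f"pics/{n}0.npz")["d"];cn=ctrl.camera_info(n);Q=[]
    for v in range(60,310):
        for u in range(190,430):
            if dd[v,u]>0:
                p=px2w(n,u,v,d=dd[v,u],ci=cn);a=J(p)
                if abs(a[0])<140 and abs(a[1])<70:Q.append((*a,p[2]))
    Q=np.array(Q)
    b=Q[abs(Q[:,0])<120]; print(n,"base z",np.median(b[:,2]))
    w=Q[(Q[:,2]>48)&(Q[:,2]<60)&(Q[:,0]>-45)&(Q[:,0]<10)];print("walltop n",len(w),"x",np.percentile(w[:,0],[5,50,95]) if len(w) else 0,"y",w[:,1].min(),w[:,1].max(),np.polyfit(w[:,1],w[:,0],1))
    l=Q[(Q[:,2]>40)&(Q[:,2]<62)&(Q[:,0]<-60)];print("lever",len(l),np.median(l[l[:,0]<l[:,0].min()+14],0),l.min(0),l.max(0))
E
python3 m.py
```

```text
c1 [492.3  94.9  10. ]
c2 [610.9 121.1  10. ]
c3 [ 663.3 -121.5   10. ]
lineL [516.3 -16.8  10. ]
lineR [633.4   7.9  10. ]
screw [617.9 -49.7  22. ]
ball [ 556.  -134.4   48. ]
hub [556.6 -62.3  33. ]
248.2172436721944 121.47000546598612 119.57716553791366
yaw 1.7834177947752063 -4.504577802644217 -4.494822452018167
O [577.21583813 -13.27164342]
c1 (np.float64(123.6), np.float64(60.2))
c2 (np.float64(124.2), np.float64(-61.3))
c3 (np.float64(-124.0), np.float64(-61.3))
lineL (np.float64(9.4), np.float64(60.2))
lineR (np.float64(8.8), np.float64(-59.3))
screw (np.float64(-44.2), np.float64(-32.1))
ball (np.float64(-113.9), np.float64(46.3))
hub (np.float64(-43.5), np.float64(30.5))
wrist base z 13.634807638651523
walltop n 664 x [-13.2  -8.9  -5.7] y -47.9 48.0 [-6.70279192e-04 -9.12081782e+00]
lever 385 [-110.15         43.4          53.60051903] [-118.6          31.           40.06321976] [-60.1         51.          57.46192801]
scene base z 16.28487492173042
walltop n 174 x [-12.8    -9.9    -5.665] y -47.3 48.5 [ 3.14617964e-04 -9.71842499e+00]
lever 172 [-111.85         48.6          54.30129662] [-118.4          31.9          40.21401709] [-60.9         54.4         58.07672005]
```

Call:
servo_tool(
  rows=[
    [0,0,0.905,-0.113,-0.229,0.4,50],
    [0,0,0.905,-0.113,-0.229,0.4,50],
    [0,0,0.905,-0.113,-0.229,0.4,50],
    [0,0,0.905,-0.113,-0.229,0.4,50],
    [0,0,0.905,-0.113,-0.229,0.4,50],
    [0,0,0.905,-0.113,-0.229,0.4,50],
    [0,0,0.905,-0.113,-0.229,0.4,50],
    [0,0,0.905,-0.113,-0.229,0.4,50],
    [0,0,0.905,-0.113,-0.229,0.4,50],
    [0,0,0.905,-0.113,-0.229,0.4,50],
  ],
)

```text
t: 1.4
ee_pos: [579.1, -22.6, 116.6]
orientation: [-3.124, -0.336, 0.0]
ft_force: [0.0, 0.3, -0.3]
width: 50.1
grasp_force: 0.0
```

```bash
python3 - <<'E'
from h import *
o=ctrl.get_obs();R=Ro.from_rotvec(o["orientation"]).as_matrix();print(o["ee_pos"],R.round(3).tolist(),o["ft_force"],o["width"])
ci=ctrl.camera_info("wrist");im,d=ctrl.get_image("wrist");save(im,"pics/w1.png")
v,u=np.nonzero(d>0);K=np.array(ci["intrinsics"]);a=(u-K[0,2])/K[0,0];b=(v-K[1,2])/K[1,1];r=np.hypot(a,b)+1e-9
ray=np.stack([a/r*np.tan(r),b/r*np.tan(r),np.ones_like(r)],1)*d[v,u][:,None]
X=(ray-ci["t"])@np.array(ci["R"])
T=(X-o["ee_pos"])@R  # tool frame
J=np.stack([-T[:,1],-T[:,0],X[:,2]],1) # jig-ish axes centred at TCP
np.savez("pics/w1.npz",J=J,u=u,v=v)
m=(abs(J[:,0])<30)&(abs(J[:,1])<60)&(J[:,2]>50)&(J[:,2]<62);w=J[m];print(len(w),np.percentile(w,[1,50,99],axis=0).round(1),np.polyfit(w[:,1],w[:,0],1))
m=(abs(J[:,0])<120)&(abs(J[:,1])<60)
h,e=np.histogram(J[m,2],np.arange(0,64,2));print(list(zip(e,h)))
E
```

```text
[579.06998226 -22.55368735 116.55762836] [[0.977, 0.213, -0.0], [0.213, -0.977, 0.0], [-0.0, -0.0, -1.0]] [ 0.02103737  0.34582328 -0.33958704] 50.13905752819406
1080 [[ -4.3 -47.5  52.4]
 [  0.1  -2.9  54.3]
 [  3.7  46.6  55.9]] [-0.00210162 -0.24909016]
[(np.int64(0), np.int64(70)), (np.int64(2), np.int64(23)), (np.int64(4), np.int64(0)), (np.int64(6), np.int64(235)), (np.int64(8), np.int64(9055)), (np.int64(10), np.int64(3051)), (np.int64(12), np.int64(3985)), (np.int64(14), np.int64(6539)), (np.int64(16), np.int64(612)), (np.int64(18), np.int64(196)), (np.int64(20), np.int64(271)), (np.int64(22), np.int64(153)), (np.int64(24), np.int64(157)), (np.int64(26), np.int64(41)), (np.int64(28), np.int64(25)), (np.int64(30), np.int64(29)), (np.int64(32), np.int64(31)), (np.int64(34), np.int64(42)), (np.int64(36), np.int64(87)), (np.int64(38), np.int64(145)), (np.int64(40), np.int64(37)), (np.int64(42), np.int64(81)), (np.int64(44), np.int64(100)), (np.int64(46), np.int64(101)), (np.int64(48), np.int64(94)), (np.int64(50), np.int64(85)), (np.int64(52), np.int64(431)), (np.int64(54), np.int64(774)), (np.int64(56), np.int64(26)), (np.int64(58), np.int64(0)), (np.int64(60), np.int64(0))]
```

View pics/w1.png

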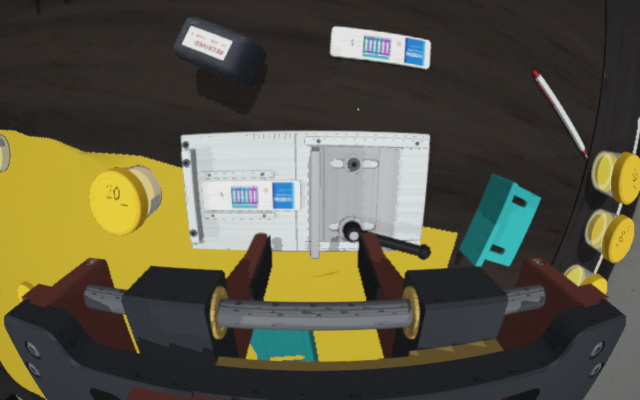

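The wrist view shows the wall at column 314, square to the fingers. The lever runs from (352,232) to (425,252) and is clear of the descent.

Call:
servo_tool(
  rows=[
    [0,0,0,0,0,0.2,50],
    [0,0,0,0,0,0.4,50],
    [0,0,0,0,0,0.448,40],
    [0,0,0,0,0,0.448,25],
    [0,0,0,0,0,0.448,18],
    [0,0,0,0,0,0.448,15],
    [0,0,0,0,0,0.448,12],
  ],
)

```text
t: 2.33
ee_pos: [579.8, -22.6, 28.0]
orientation: [3.123, 0.334, 0.002]
ft_force: [-0.5, 0.4, 0.6]
width: 12.2
grasp_force: 0.0
```

Call:
servo_tool(
  rows=[
    [0,0,0,0,0,0,0],
    [0,0,0,0,0,0,0],
    [0,0,0,0,0,0,0],
    [0,0,0,0,0,0,0],
  ],
)

```text
t: 2.82
ee_pos: [579.5, -22.7, 27.5]
orientation: [3.124, 0.334, 0.001]
ft_force: [-1.2, -1.4, 5.4]
width: 6.6
grasp_force: 30.0
```

Call:
servo_tool(
  rows=[
    [0,0,0,0,-0.005,-0.001,0],
    [0,0,0,0,-0.01,-0.001,0],
    [0,0,0,0,-0.015,-0.001,0],
    [0,0,0,0,-0.02,-0.001,0],
    [0,0,0,0,-0.025,-0.001,0],
  ],
)

```text
t: 3.45
ee_pos: [579.5, -19.7, 27.6]
orientation: [3.121, 0.335, 0.004]
ft_force: [2.9, -16.3, 1.6]
width: 6.8
grasp_force: 30.1
```

Call:
servo_tool(
  rows=[
    [0,0,0,0,-0.004,0,0],
    [0,0,0,0,-0.008,0,0],
    [0,0,0,0,-0.012,0,0],
    [0,0,0,0,-0.016,0,0],
  ],
)

```text
t: 3.95
ee_pos: [579.7, -18.9, 27.7]
orientation: [3.118, 0.336, 0.006]
ft_force: [4.7, -27.6, -0.4]
width: 6.9
grasp_force: 30.1
```

```bash
python3 - <<'E'
from h import *
o=ctrl.get_obs();print({k:np.round(o[k],2) for k in("ee_pos","ft_force","moment","width")})
im,d=ctrl.get_image("wrist");im2,_=ctrl.get_image("scene")
a=cv2.resize(im[120:270,170:450],None,fx=2.8,fy=2.0,interpolation=cv2.INTER_CUBIC)[:,:784]
b=cv2.resize(im2[180:280,262:424],(784,290),interpolation=cv2.INTER_CUBIC)
save(np.vstack([a,b]),"pics/w2.png")
E
```

```text
{'ee_pos': array([579.67, -18.9 ,  27.68]), 'ft_force': array([  4.69, -27.57,  -0.41]), 'moment': array([-5.04, -0.62, -0.11]), 'width': np.float64(6.92)}
```

View pics/w2.png

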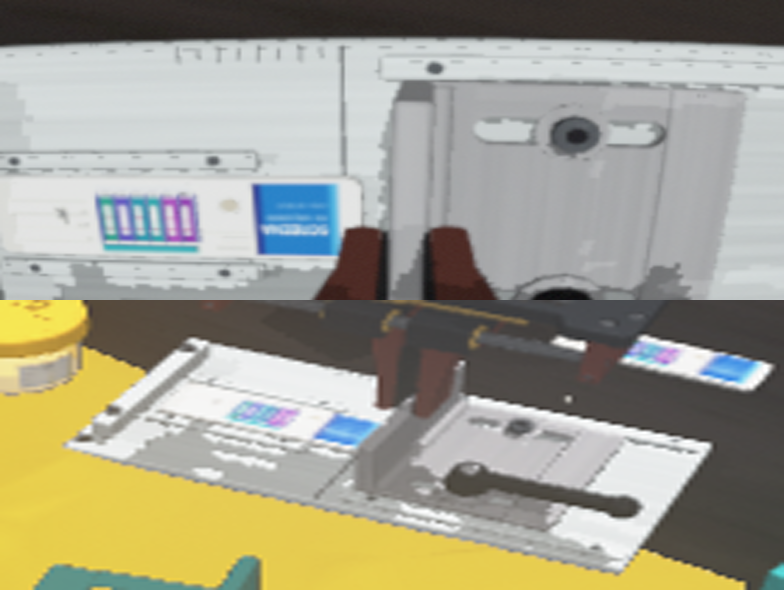

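```bash
python3 - <<'E'
from h import *
yaw=1.783;ex=np.array([np.cos(yaw),np.sin(yaw)]);ey=np.array([-ex[1],ex[0]]);O=np.array([577.2,-13.3])
def cloud(n,d):
    ci=ctrl.camera_info(n);v,u=np.nonzero(d>0);K=np.array(ci["intrinsics"])
    ray=np.stack([(u-K[0,2])/K[0,0],(v-K[1,2])/K[1,1],np.ones(len(u))],1)*d[v,u][:,None]
    X=(ray-ci["t"])@np.array(ci["R"]);return np.stack([(X[:,:2]-O)@ex,(X[:,:2]-O)@ey,X[:,2]],1)
for n in("scene","side"):
    for d in(np.load(f"pics/{n}0.npz")["d"],ctrl.get_image(n)[1]):
        J=cloud(n,d)
        for lo,hi in((15,44),(-46,-15)):
            w=J[(J[:,2]>25)&(J[:,2]<60)&(abs(J[:,0]+5)<20)&(J[:,1]>lo)&(J[:,1]<hi)]
            if lo>0 and n=="scene": w=w[(w[:,2]>40)]
            print(n,lo,len(w),np.percentile(w[:,0],[5,25,50,75,95]).round(1),np.percentile(w[:,2],[2,98]).round(1))
E
```

```text
scene 15 70 [-12.9 -12.6 -11.4  -8.2  -5.9] [40.6 57.4]
scene -46 83 [-13.  -12.7 -12.3  -9.1  -5.8] [27.4 57.2]
scene 15 74 [-9.4 -8.7 -7.3 -4.  -1.6] [42.4 56.9]
scene -46 33 [-11.7 -10.9 -10.6 -10.4 -10. ] [25.3 56.4]
side 15 179 [-12.   -8.8  -7.7  -6.5  -4.5] [25.7 55.8]
side -46 179 [-10.4  -8.6  -7.5  -6.3  -5. ] [26.2 55.7]
side 15 173 [-7.  -4.7 -3.5 -2.4 -0.9] [25.3 56.1]
side -46 187 [-9.5 -6.7 -5.4 -4.  -2.6] [25.8 55.7]
```

The stop slid about 4 mm on the +y side but only 2 mm on the -y side, so it is cocked by about 0.03 rad and binding. I'll relieve the push, regrip lower and slightly towards -y, and let the pads square it.

Call:
servo_tool(
  rows=[
    [0,0,0,0,0.01,0,0],
    [0,0,0,0,0.022,0,0],
    [0,0,0,0,0.022,0,20],
    [0,0,0,0,0.022,0,20],
    [0,0,0,0.025,0.022,0.015,20],
    [0,0,0,0.025,0.022,0.025,20],
    [0,0,0,0.025,0.022,0.025,20],
  ],
)

```text
t: 5.03
ee_pos: [582.9, -17.6, 21.8]
orientation: [-3.124, -0.335, 0.001]
ft_force: [-0.2, -0.0, 0.1]
width: 19.9
grasp_force: 0.0
```

Call:
servo_tool(
  rows=[
    [0,0,0,0,0,0,12],
    [0,0,0,0,0,0,5],
    [0,0,0,0,0,0,0],
    [0,0,0,0,0,0,0],
    [0,0,0,0,0,0,0],
  ],
)

```text
t: 5.65
ee_pos: [583.3, -17.8, 22.4]
orientation: [3.124, 0.334, 0.0]
ft_force: [-0.0, -2.0, -0.2]
width: 7.5
grasp_force: 29.9
```

```bash
cat > chk.py <<'E'
from h import *
yaw=1.783;ex=np.array([np.cos(yaw),np.sin(yaw)]);ey=np.array([-ex[1],ex[0]]);O=np.array([577.2,-13.3])
def cloud(n,d):
    ci=ctrl.camera_info(n);v,u=np.nonzero(d>0);K=np.array(ci["intrinsics"])
    ray=np.stack([(u-K[0,2])/K[0,0],(v-K[1,2])/K[1,1],np.ones(len(u))],1)*d[v,u][:,None]
    X=(ray-ci["t"])@np.array(ci["R"]);return np.stack([(X[:,:2]-O)@ex,(X[:,:2]-O)@ey,X[:,2]],1)
o=ctrl.get_obs();f=o["ft_force"];p=o["ee_pos"][:2]-O
print("ee jig",(p@ex).round(2),(p@ey).round(2),o["ee_pos"][2].round(2),"F",(f[:2]@ex).round(2),(f[:2]@ey).round(2),f[2].round(2),"w",o["width"].round(2))
J0=cloud("side",np.load("pics/side0.npz")["d"]);J=cloud("side",ctrl.get_image("side")[1])
for lo,hi in((15,44),(-46,-15)):
    s=lambda J:np.median(J[(J[:,2]>25)&(J[:,2]<60)&(abs(J[:,0]+3)<18)&(J[:,1]>lo)&(J[:,1]<hi)][:,0])
    print("moved",lo,(s(J)-s(J0)).round(2))
E
python3 chk.py
```

```text
Traceback (most recent call last):
  File "chk.py", line 8, in <module>
    print("ee jig",(p@ex).round(2),(p@ey).round(2),o["ee_pos"][2].round(2),"F",(f[:2]@ex).round(2),(f[:2]@ey).round(2),f[2].round(2),"w",o["width"].round(2))
                                                                                                                                         ^^^^^^^^^^^^^^^^
AttributeError: 'float' object has no attribute 'round'
```

```bash
sed -i 's/o\["width"\].round(2)/round(float(o["width"]),2)/' chk.py; python3 chk.py
```

```text
ee jig -5.74 -5.05 22.36 F -1.92 0.42 -0.16 w 7.48
moved 15 3.92
moved -46 3.5
```

Call:
servo_tool(
  rows=[
    [0,0,0,0,-0.003,0,0],
    [0,0,0,0,-0.006,0,0],
    [0,0,0,0,-0.009,0,0],
  ],
)

```text
t: 6.08
ee_pos: [583.1, -16.3, 22.4]
orientation: [3.123, 0.334, 0.001]
ft_force: [0.9, -5.4, 0.8]
width: 7.6
grasp_force: 30.0
```

```bash
python3 chk.py
```

```text
ee jig -4.19 -5.09 22.36 F -5.48 0.31 0.84 w 7.58
moved 15 5.23
moved -46 4.97
```

It slides squarely now, at about 5.5 N. I'll continue.

Call:
servo_tool(
  rows=[
    [0,0,0,0,-0.003,0,0],
    [0,0,0,0,-0.006,0,0],
    [0,0,0,0,-0.009,0,0],
    [0,0,0,0,-0.012,0,0],
    [0,0,0,0,-0.015,0,0],
    [0,0,0,0,-0.018,0,0],
    [0,0,0,0,-0.02,0,0],
  ],
)

```text
t: 7.0
ee_pos: [582.3, -12.5, 22.4]
orientation: [3.123, 0.334, 0.001]
ft_force: [0.7, -6.2, 0.5]
width: 7.5
grasp_force: 29.9
```

```bash
python3 chk.py
```

```text
ee jig -0.32 -5.13 22.35 F -6.19 0.61 0.48 w 7.5
moved 15 9.48
moved -46 8.96
```

Call:
servo_tool(
  rows=[
    [0,0,0,0,-0.0025,0,0],
    [0,0,0,0,-0.005,0,0],
    [0,0,0,0,-0.0075,0,0],
  ],
)

```text
t: 7.42
ee_pos: [581.9, -11.0, 22.3]
orientation: [3.123, 0.334, 0.001]
ft_force: [1.2, -5.9, -0.1]
width: 7.7
grasp_force: 29.9
```

```bash
python3 chk.py
```

```text
ee jig 1.21 -5.11 22.33 F -6.05 0.12 -0.11 w 7.66
moved 15 11.1
moved -46 10.64
```

Call:
servo_tool(
  rows=[
    [0,0,0,0,-0.0025,0,0],
    [0,0,0,0,-0.005,0,0],
    [0,0,0,0,-0.005,0,0],
  ],
)

```text
t: 7.85
ee_pos: [581.8, -10.1, 22.3]
orientation: [3.123, 0.334, 0.001]
ft_force: [1.3, -5.1, 0.6]
width: 7.8
grasp_force: 29.9
```

Call:
servo_tool(
  rows=[
    [0,0,0,0,-0.0015,0,0],
    [0,0,0,0,-0.0025,0,0],
  ],
)

```text
t: 8.1
ee_pos: [581.7, -9.6, 22.3]
orientation: [3.123, 0.334, 0.001]
ft_force: [1.4, -5.3, -1.3]
width: 7.8
grasp_force: 29.9
```

Call:
servo_tool(
  rows=[
    [0,0,0,0,-0.0015,0,0],
    [0,0,0,0,-0.0025,0,0],
  ],
)

```text
t: 8.35
ee_pos: [581.6, -9.1, 22.4]
orientation: [3.123, 0.334, 0.001]
ft_force: [1.0, -6.4, -0.3]
width: 7.7
grasp_force: 29.9
```

Call:
servo_tool(
  rows=[
    [0,0,0,0,-0.001,0,0],
    [0,0,0,0,-0.002,0,0],
  ],
)

```text
t: 8.6
ee_pos: [581.5, -8.7, 22.4]
orientation: [3.123, 0.334, 0.001]
ft_force: [1.2, -6.1, 0.5]
width: 7.2
grasp_force: 29.9
```

Call:
servo_tool(
  rows=[
    [0,0,0,0,-0.001,0,0],
    [0,0,0,0,-0.002,0,0],
  ],
)

```text
t: 8.85
ee_pos: [581.4, -8.4, 22.3]
orientation: [3.123, 0.334, 0.001]
ft_force: [0.6, -5.4, 0.8]
width: 7.3
grasp_force: 29.9
```

Call:
servo_tool(
  rows=[
    [0,0,0,0,-0.001,0,0],
    [0,0,0,0,-0.002,0,0],
  ],
)

```text
t: 9.1
ee_pos: [581.3, -8.0, 22.4]
orientation: [3.123, 0.334, 0.001]
ft_force: [0.4, -5.6, 0.7]
width: 7.5
grasp_force: 29.9
```

```bash
python3 chk.py; python3 - <<'E'
from h import *
im,d=ctrl.get_image("wrist")
save(cv2.resize(im[120:270,170:330],(784,560),interpolation=cv2.INTER_CUBIC),"pics/w3.png")
E
```

```text
ee jig 4.34 -5.16 22.36 F -5.57 0.81 0.68 w 7.5
moved 15 14.06
moved -46 13.5
```

View pics/w3.png

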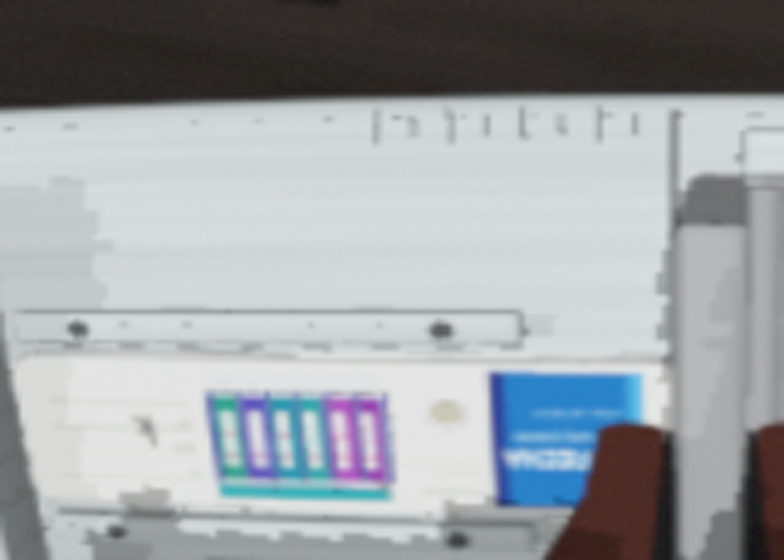

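The picture shows the wall foot at column ~680 against the scribed line at 675. The cassette is nearly at the rail (left edge), with under 1 mm to go. I'll use fine steps.

Call:
servo_tool(
  rows=[
    [0,0,0,0,-0.001,0,0],
    [0,0,0,0,-0.001,0,0],
  ],
)

```text
t: 9.45
ee_pos: [581.3, -7.7, 22.4]
orientation: [3.123, 0.334, 0.001]
ft_force: [-0.2, -6.0, 0.5]
width: 7.5
grasp_force: 29.9
```

Call:
servo_tool(
  rows=[
    [0,0,0,0,-0.001,0,0],
    [0,0,0,0,-0.001,0,0],
  ],
)

```text
t: 9.7
ee_pos: [581.2, -7.5, 22.3]
orientation: [3.123, 0.334, 0.001]
ft_force: [0.7, -5.1, 0.6]
width: 7.7
grasp_force: 29.9
```

Call:
servo_tool(
  rows=[
    [0,0,0,0,-0.001,0,0],
    [0,0,0,0,-0.001,0,0],
  ],
)

```text
t: 9.95
ee_pos: [581.2, -7.3, 22.3]
orientation: [3.123, 0.334, 0.001]
ft_force: [1.2, -5.0, 0.6]
width: 7.7
grasp_force: 29.9
```

Call:
servo_tool(
  rows=[
    [0,0,0,0,-0.001,0,0],
    [0,0,0,0,-0.001,0,0],
  ],
)

```text
t: 10.2
ee_pos: [581.1, -7.2, 22.3]
orientation: [3.123, 0.334, 0.001]
ft_force: [0.6, -5.4, -0.2]
width: 7.9
grasp_force: 29.9
```

Call:
servo_tool(
  rows=[
    [0,0,0,0,-0.001,0,0],
    [0,0,0,0,-0.001,0,0],
  ],
)

```text
t: 10.45
ee_pos: [581.1, -6.9, 22.4]
orientation: [3.123, 0.334, 0.001]
ft_force: [0.5, -6.1, 0.4]
width: 7.4
grasp_force: 29.9
```

Call:
servo_tool(
  rows=[
    [0,0,0,0,-0.001,0,0],
    [0,0,0,0,-0.001,0,0],
  ],
)

```text
t: 10.7
ee_pos: [581.1, -6.8, 22.4]
orientation: [3.123, 0.334, 0.001]
ft_force: [1.5, -5.3, 0.1]
width: 7.7
grasp_force: 29.9
```

Call:
servo_tool(
  rows=[
    [0,0,0,0,-0.001,0,0],
    [0,0,0,0,-0.001,0,0],
  ],
)

```text
t: 10.95
ee_pos: [581.0, -6.6, 22.4]
orientation: [3.123, 0.334, 0.001]
ft_force: [1.6, -5.0, 1.2]
width: 7.5
grasp_force: 29.9
```

Call:
servo_tool(
  rows=[
    [0,0,0,0,-0.001,0,0],
    [0,0,0,0,-0.001,0,0],
  ],
)

```text
t: 11.2
ee_pos: [581.0, -6.4, 22.3]
orientation: [3.123, 0.334, 0.001]
ft_force: [-0.1, -5.3, 0.7]
width: 7.9
grasp_force: 29.9
```

Call:
servo_tool(
  rows=[
    [0,0,0,0,-0.001,0,0],
    [0,0,0,0,-0.001,0,0],
  ],
)

```text
t: 11.45
ee_pos: [581.0, -6.4, 22.4]
orientation: [3.123, 0.334, 0.001]
ft_force: [0.9, -6.6, 0.0]
width: 8.1
grasp_force: 29.9
```

Call:
servo_tool(
  rows=[
    [0,0,0,0,-0.001,0,0],
    [0,0,0,0,-0.001,0,0],
  ],
)

```text
t: 11.7
ee_pos: [581.0, -6.3, 22.4]
orientation: [3.123, 0.335, 0.001]
ft_force: [1.3, -7.5, 0.6]
width: 7.6
grasp_force: 29.9
```

Call:
servo_tool(
  rows=[
    [0,0,0,0,-0.001,0,0],
    [0,0,0,0,-0.001,0,0],
  ],
)

```text
t: 11.95
ee_pos: [581.0, -6.3, 22.4]
orientation: [3.123, 0.334, 0.001]
ft_force: [1.2, -8.0, 0.5]
width: 7.7
grasp_force: 29.9
```

Contact: the force is rising over the 5.6 N sliding friction. I'll raise the total to about 11.5 N.

Call:
servo_tool(
  rows=[
    [0,0,0,0,-0.001,0,0],
    [0,0,0,0,-0.0015,0,0],
  ],
)

```text
t: 12.2
ee_pos: [581.0, -6.3, 22.4]
orientation: [3.122, 0.335, 0.001]
ft_force: [1.8, -11.2, -0.6]
width: 7.5
grasp_force: 29.9
```

Call:
servo_tool(
  rows=[
    [0,0,0,0,-0.001,0,0],
    [0,0,0,0,-0.0015,0,0],
  ],
)

```text
t: 12.45
ee_pos: [581.0, -6.2, 22.4]
orientation: [3.122, 0.335, 0.001]
ft_force: [0.9, -11.7, -1.0]
width: 7.2
grasp_force: 29.9
```

Call:
servo_tool(
  rows=[
    [0,0,0,0,0,0,14],
    [0,0,0,0,0,0,24],
    [0,0,0,0,0,0,40],
    [0,0,0,0,0,-0.1,40],
    [0,0,0,0,0,-0.3,40],
    [0,0,0,0,0,-0.5,20],
    [0,0,0,0,0,-0.5,0],
    [0,0,0,0,0,-0.5,0],
    [0,0,0,0,0,-0.5,0],
  ],
)

```text
t: 13.58
ee_pos: [579.5, -4.7, 121.3]
orientation: [-3.123, -0.334, 0.003]
ft_force: [-0.4, -0.3, -0.6]
width: 3.2
grasp_force: 0.0
```

```bash
python3 chk.py; cat > lev.py <<'E'
from chk import *
ci=ctrl.camera_info("wrist");im,d=ctrl.get_image("wrist");save(im,"pics/wl%d.png"%(o["t"]*10))
v,u=np.nonzero(d>0);K=np.array(ci["intrinsics"]);a=(u-K[0,2])/K[0,0];b=(v-K[1,2])/K[1,1];r=np.hypot(a,b)+1e-9
X=(np.stack([a/r*np.tan(r),b/r*np.tan(r),np.ones_like(r)],1)*d[v,u][:,None]-ci["t"])@np.array(ci["R"])
W=np.stack([(X[:,:2]-O)@ex,(X[:,:2]-O)@ey,X[:,2]],1)
dark=im[v,u].max(1)<70
L=W[dark&(W[:,2]>25)&(W[:,2]<60)&(np.hypot(W[:,0]+46,W[:,1]-32)<80)&(abs(W[:,0]-2)>10)]
print(len(L));rad=np.hypot(L[:,0]+46,L[:,1]-31.5)
for lo,hi in((0,14),(20,35),(35,50),(50,62),(60,80)):
    q=L[(rad>lo)&(rad<hi)];print(lo,hi,len(q),np.median(q,0).round(1) if len(q) else 0)
E
python3 lev.py
```

```text
ee jig 7.92 -4.02 121.28 F -0.21 0.5 -0.56 w 3.2
moved 15 15.16
moved -46 14.68
ee jig 7.9 -4.05 121.16 F -0.28 0.88 0.28 w 1.44
moved 15 15.0
moved -46 14.72
855
0 14 272 [-46.3  28.9  37.1]
20 35 151 [-72.9  35.9  42.9]
35 50 141 [-87.6  38.6  46.9]
50 62 114 [-101.    41.2   50.6]
60 80 136 [-110.1   43.    54.1]
```

The stop stayed put (+15 mm, square). The lever points about 0.18 rad from jig -x towards +y. I'll move the shut fingers to the -y side of its ball.

Call:
servo_tool(
  rows=[
    [0,0,-0.927,-0.0985,0.625,0,0],
    [0,0,-0.927,-0.0985,0.625,0,0],
    [0,0,-0.927,-0.0985,0.625,0,0],
    [0,0,-0.927,-0.0985,0.625,0,0],
    [0,0,-0.927,-0.0985,0.625,0,0],
    [0,0,-0.927,-0.0985,0.625,0,0],
    [0,0,-0.927,-0.0985,0.625,0,0],
    [0,0,-0.927,-0.0985,0.625,0,0],
    [0,0,-0.927,-0.0985,0.625,0.2,0],
    [0,0,-0.927,-0.0985,0.625,0.2,0],
  ],
)

```text
t: 14.98
ee_pos: [585.0, -130.5, 79.4]
orientation: [-2.181, -2.254, 0.005]
ft_force: [0.5, -0.2, 0.8]
width: 1.0
grasp_force: 0.0
```

```bash
python3 lev.py; python3 -c "
from h import *
o=ctrl.get_obs();R=Ro.from_rotvec(o['orientation']).as_matrix();print(np.arctan2(R[1,1],R[0,1]),o['qpos'].round(2))"
```

```text
ee jig -116.24 17.05 79.42 F -0.26 -0.48 0.83 w 0.96
moved 15 15.17
moved -46 14.69
1490
0 14 397 [-49.6  31.4  38. ]
20 35 274 [-72.7  37.   42.9]
35 50 271 [-87.7  39.6  46.8]
50 62 212 [-100.8   42.5   50.4]
60 80 257 [-110.3   44.4   54.3]
0.03286911816324675 [-0.24  0.54  1.75  0.    0.85 -0.27]
```

Call:
servo_tool(
  rows=[
    [0,0,0,0,0,0.1,0],
    [0,0,0,0,0,0.217,0],
    [0,0,0,0,0,0.217,0],
    [0,0,0,0,-0.02,0.217,0],
    [0,0,0,0,-0.025,0.217,0],
  ],
)

```text
t: 15.7
ee_pos: [582.9, -131.4, 39.7]
orientation: [2.184, 2.257, 0.001]
ft_force: [1.1, -0.2, 0.3]
width: 0.2
grasp_force: 0.0
```

```bash
python3 lev.py; cat > arc.py <<'E'
import numpy as np,sys
r,t=67,21
for D in map(float,sys.argv[1:]):
    c,s=np.cos(D),np.sin(D); print(D,"turn",round(D/1.5,4),"x",round(-(r*(c-1)+t*s)/200,4),"y",round(-(r*s-t*(c-1))/200,4))
E
python3 arc.py 0.03 0.06 0.09 0.12 0.18
```

```text
ee jig -116.69 19.33 39.72 F -0.45 -0.99 0.25 w 0.23
moved 15 14.76
moved -46 14.72
2232
0 14 601 [-49.2  31.4  38. ]
20 35 415 [-72.6  37.3  42.9]
35 50 406 [-87.6  40.   46.8]
50 62 321 [-100.8   42.3   50.3]
60 80 377 [-110.1   44.3   54.2]
0.03 turn 0.02 x -0.003 y -0.0101
0.06 turn 0.04 x -0.0057 y -0.0203
0.09 turn 0.06 x -0.0081 y -0.0305
0.12 turn 0.08 x -0.0102 y -0.0409
0.18 turn 0.12 x -0.0134 y -0.0617
```

Call:
servo_tool(
  rows=[
    [0,0,0,0,-0.005,0,0],
    [0,0,0,0,-0.01,0,0],
    [0,0,0,0,-0.01,0,0],
  ],
)

```text
t: 16.18
ee_pos: [580.6, -131.4, 39.0]
orientation: [2.184, 2.258, 0.0]
ft_force: [-0.5, 1.1, -0.8]
width: 0.8
grasp_force: 0.0
```

Call:
servo_tool(
  rows=[
    [0,0,0.02,-0.003,-0.0101,0,0],
    [0,0,0.02,-0.003,-0.0101,0,0],
  ],
)

```text
t: 16.42
ee_pos: [578.4, -132.1, 38.8]
orientation: [-2.219, -2.224, 0.0]
ft_force: [0.3, -0.1, 0.3]
width: 0.5
grasp_force: 0.0
```

```bash
python3 lev.py
```

```text
ee jig -116.38 23.8 38.81 F -0.12 -0.26 0.33 w 0.51
moved 15 15.12
moved -46 14.73
2239
0 14 596 [-49.2  31.7  38. ]
20 35 409 [-72.7  37.3  42.9]
35 50 411 [-87.4  39.7  46.8]
50 62 329 [-100.7   42.6   50.4]
60 80 385 [-110.2   44.3   54.3]
```

Call:
servo_tool(
  rows=[
    [0,0,0,0,-0.01,0,0],
    [0,0,0,0,-0.015,0,0],
    [0,0,0,0,-0.015,0,0],
  ],
)

```text
t: 16.9
ee_pos: [575.5, -132.0, 38.9]
orientation: [-2.218, -2.225, 0.0]
ft_force: [-0.3, -0.9, -0.5]
width: 0.5
grasp_force: 0.0
```

Call:
servo_tool(
  rows=[
    [0,0,0,0,-0.01,0,0],
    [0,0,0,0,-0.01,0,0],
  ],
)

```text
t: 17.15
ee_pos: [573.5, -132.0, 38.9]
orientation: [-2.218, -2.225, 0.0]
ft_force: [0.1, -0.8, 0.4]
width: 0.5
grasp_force: 0.0
```

```bash
python3 lev.py
```

```text
ee jig -115.29 28.66 38.86 F -0.8 0.03 0.38 w 0.51
moved 15 15.32
moved -46 14.85
2297
0 14 603 [-49.4  32.   37.9]
20 35 421 [-72.7  37.2  42.9]
35 50 429 [-87.3  40.   46.7]
50 62 347 [-100.7   42.5   50.3]
60 80 392 [-110.1   44.2   54.2]
```

```bash
python3 - <<'E'
from h import *
a=ctrl.get_image("wrist")[0];b=ctrl.get_image("scene")[0]
A=cv2.resize(a[150:350,200:440],(600,400),interpolation=cv2.INTER_CUBIC)
B=cv2.resize(b[200:300,320:470],(600,200),interpolation=cv2.INTER_CUBIC);save(np.vstack([A,B]),"pics/w5.png")
E
```

```text
(no output)
```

View pics/w5.png

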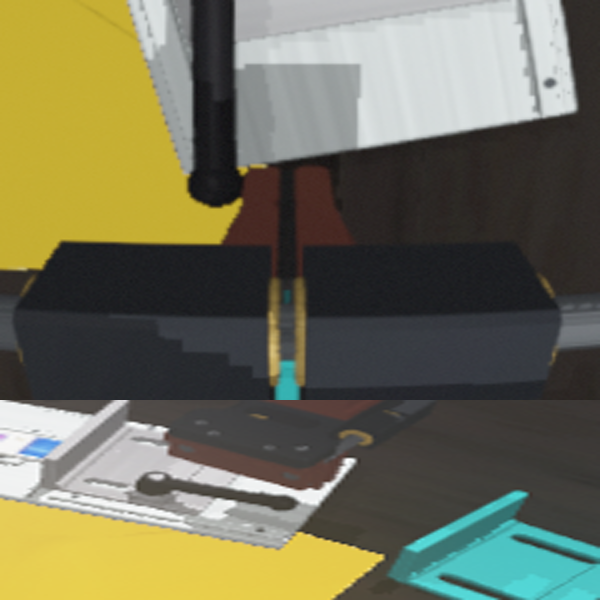

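The crop shows the finger's leading edge (245,190) practically touching the ball (217,185). I'll now swing along the arc.

```bash
sed -i 's/67,21/67,16/' arc.py; python3 arc.py 0.03 0.06 0.09 0.12 0.15
```

```text
0.03 turn 0.02 x -0.0022 y -0.0101
0.06 turn 0.04 x -0.0042 y -0.0202
0.09 turn 0.06 x -0.0058 y -0.0304
0.12 turn 0.08 x -0.0072 y -0.0407
0.15 turn 0.1 x -0.0082 y -0.051
```

Call:
servo_tool(
  rows=[
    [0,0,0.02,-0.0023,-0.0101,0,0],
    [0,0,0.04,-0.0045,-0.0202,0,0],
    [0,0,0.04,-0.0045,-0.0202,0,0],
  ],
)

```text
t: 17.73
ee_pos: [569.4, -133.0, 38.9]
orientation: [-2.284, -2.156, 0.0]
ft_force: [-0.5, -0.4, -0.9]
width: 0.4
grasp_force: 0.0
```

Call:
servo_tool(
  rows=[
    [0,0,0.02,-0.0022,-0.0101,0,0],
    [0,0,0.04,-0.0042,-0.0202,0,0],
    [0,0,0.04,-0.0042,-0.0202,0,0],
  ],
)

```text
t: 18.1
ee_pos: [565.3, -133.6, 38.9]
orientation: [-2.348, -2.087, 0.0]
ft_force: [0.5, -0.2, -0.3]
width: 0.4
grasp_force: 0.0
```

```bash
python3 lev.py
```

```text
ee jig -115.08 36.94 38.86 F -0.29 -0.44 -0.27 w 0.36
moved 15 14.85
moved -46 14.98
2060
0 14 595 [-49.4  31.9  38. ]
20 35 416 [-72.8  37.2  42.9]
35 50 415 [-87.6  40.   46.7]
50 62 337 [-100.8   42.5   50.4]
60 80 184 [-108.    47.2   53.8]
```

Call:
servo_tool(
  rows=[
    [0,0,0.02,-0.0022,-0.0101,0,0],
    [0,0,0.04,-0.0042,-0.0202,0,0],
    [0,0,0.04,-0.0042,-0.0202,0,0],
  ],
)

```text
t: 18.58
ee_pos: [561.2, -133.9, 38.9]
orientation: [-2.41, -2.016, 0.0]
ft_force: [0.2, -0.5, 0.2]
width: 0.4
grasp_force: 0.0
```

```bash
python3 lev.py
```

```text
ee jig -114.56 41.06 38.85 F -0.51 -0.12 0.21 w 0.41
moved 15 15.08
moved -46 14.37
1985
0 14 594 [-49.4  31.9  38. ]
20 35 414 [-72.9  37.2  42.9]
35 50 416 [-87.7  40.1  46.9]
50 62 329 [-100.6   42.5   50.4]
60 80 112 [-107.1   43.5   51.9]
```

```bash
python3 - <<'E'
from h import *
a=ctrl.get_image("wrist")[0];b=ctrl.get_image("scene")[0];c=ctrl.get_image("side")[0]
A=cv2.resize(a[150:300,220:420],(480,360),interpolation=cv2.INTER_CUBIC)
B=cv2.resize(b[210:290,340:430],(320,360),interpolation=cv2.INTER_CUBIC)
C=cv2.resize(c[170:260,260:360],(320,240),interpolation=cv2.INTER_CUBIC)
C=np.hstack([C,np.zeros((240,480,3),np.uint8)]);save(np.vstack([np.hstack([A,B]),C]),"pics/w6.png")
E
```

```text
(no output)
```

View pics/w6.png

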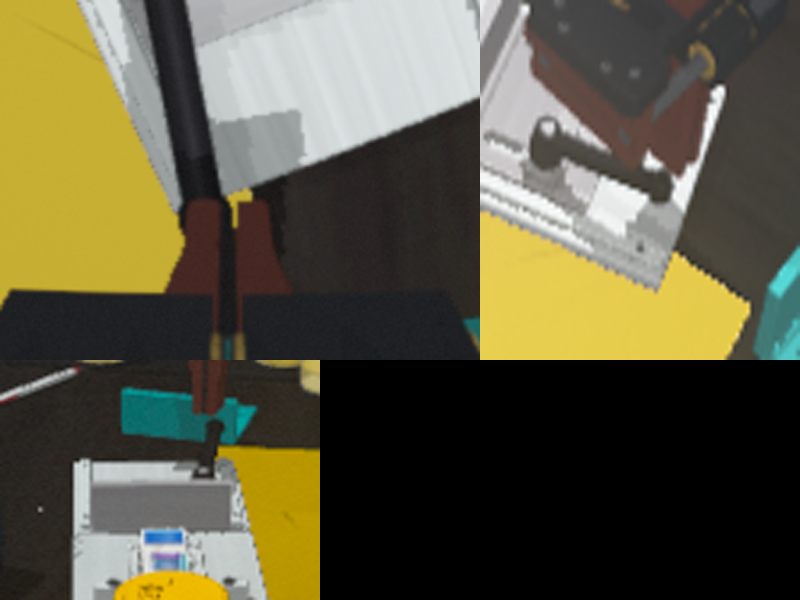

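```bash
cat > tip.py <<'E'
from chk import *
for n in("scene","side"):
    im,d=ctrl.get_image(n);J=cloud(n,d);v,u=np.nonzero(d>0);c=im[v,u].astype(int)
    near=(abs(J[:,0]+112)<45)&(abs(J[:,1]-40)<45)&(J[:,2]<100)
    red=near&(c[:,0]>c[:,1]*1.6)&(c[:,0]<130)&(c[:,2]<70)
    q=J[red];lo=q[q[:,2]<np.percentile(q[:,2],8)];print(n,"finger lowest",len(q),q[:,2].min().round(1),np.median(lo,0).round(1),"ext",q[q[:,2]<70].min(0).round(1),q[q[:,2]<70].max(0).round(1))
    dk=near&(c.max(1)<60)&(J[:,2]>28)&(J[:,2]<60)&(J[:,0]<-60)
    q=J[dk];print(" lever",len(q),q.min(0).round(1),q.max(0).round(1),np.median(q[q[:,0]<q[:,0].min()+10],0).round(1))
E
python3 tip.py
```

```text
ee jig -114.63 40.74 38.91 F 0.93 0.75 0.79 w 0.58
moved 15 15.09
moved -46 14.37Traceback (most recent call last):
  File "tip.py", line 6, in <module>
    q=J[red];lo=q[q[:,2]<np.percentile(q[:,2],8)];print(n,"finger lowest",len(q),q[:,2].min().round(1),np.median(lo,0).round(1),"ext",q[q[:,2]<70].min(0).round(1),q[q[:,2]<70].max(0).round(1))
                         ~~~~~~~~~~~~~^^^^^^^^^^
    return _quantile_unchecked(
        a, q, axis, out, overwrite_input, method, keepdims, weights)
    return _ureduce(a,
                    func=_quantile_ureduce_func,
    ...<5 lines>...
                    overwrite_input=overwrite_input,
                    method=method)
    r = func(a, **kwargs)
    result = _quantile(arr,
                       quantiles=q,
    ...<2 lines>...
                       out=out,
                       weights=wgt)
    slices_having_nans = np.isnan(arr[-1, ...])
                                  ~~~^^^^^^^^^
IndexError: index -1 is out of bounds for axis 0 with size 0
```

```bash
sed -i 's/c\[:,1\]\*1.6)&(c\[:,0\]<130)&(c\[:,2\]<70)/c[:,1]*1.3+4)\&(c[:,2]<c[:,1]*1.15+4)\&(c[:,1]<90)/; s/+112)<45/+112)<70/; s/-40)<45/-40)<70/; s/\[:,2\]<100/[:,2]<140/' tip.py; sed -i 's/    q=J\[red\];/    q=J[red];print(n,len(q),c[near][:3].tolist())\n    if len(q)<5: continue\n    q=J[red];/; s/\[:,2\]<70/[:,2]<q[:,2].min()+15/g' tip.py; python3 tip.py
```

```text
ee jig -114.62 40.78 38.86 F 0.81 0.59 -0.67 w 0.58
moved 15 14.95
moved -46 14.73
scene 70 [[77, 63, 58], [76, 68, 65], [89, 69, 65]]
scene finger lowest 70 68.4 [-112.8   49.4   69.9] ext [-125.3   39.2   68.4] [-105.    53.9   82.8]Traceback (most recent call last):
  File "tip.py", line 10, in <module>
    q=J[dk];print(" lever",len(q),q.min(0).round(1),q.max(0).round(1),np.median(q[q[:,0]<q[:,0].min()+10],0).round(1))
                                  ~~~~~^^^
    return umr_minimum(a, axis, None, out, keepdims, initial, where)
ValueError: zero-size array to reduction operation minimum which has no identity
```

```bash
python3 - <<'E'
from chk import *
for n,us,vs in(("side",(325,328),range(172,204,2)),("scene",(413,416,419),range(236,262,2))):
    im,d=ctrl.get_image(n);ci=ctrl.camera_info(n)
    for u in us:
        for v in vs:
            p=px2w(n,u,v,d=d[v,u],ci=ci);print(n,u,v,im[v,u],((p[:2]-O)@ex).round(),((p[:2]-O)@ey).round(),p[2].round())
E
```

```text
ee jig -114.61 40.78 38.87 F -0.64 -0.01 -0.76 w 0.96
moved 15 15.12
moved -46 14.51
side 325 172 [73 40 35] -104.0 40.0 113.0
side 325 174 [71 44 35] -105.0 40.0 108.0
side 325 176 [74 44 36] -104.0 41.0 103.0
side 325 178 [76 44 38] -105.0 41.0 98.0
side 325 180 [75 44 36] -103.0 41.0 93.0
side 325 182 [75 43 34] -107.0 41.0 87.0
side 325 184 [73 42 34] -105.0 41.0 83.0
side 325 186 [76 44 37] -106.0 41.0 77.0
side 325 188 [75 45 37] -106.0 41.0 72.0
side 325 190 [68 52 46] -104.0 41.0 67.0
side 325 192 [23 76 75] -185.0 49.0 26.0
side 325 194 [32 32 28] -107.0 42.0 55.0
side 325 196 [30 33 29] -103.0 42.0 52.0
side 325 198 [40 39 35] -101.0 42.0 48.0
side 325 200 [40 38 35] -92.0 41.0 47.0
side 325 202 [43 38 36] -81.0 40.0 47.0
side 328 172 [74 39 31] -100.0 47.0 115.0
side 328 174 [80 47 42] -105.0 48.0 108.0
side 328 176 [71 41 37] -102.0 47.0 104.0
side 328 178 [62 34 27] -105.0 48.0 98.0
side 328 180 [64 40 32] -106.0 48.0 92.0
side 328 182 [62 37 30] -109.0 48.0 86.0
side 328 184 [64 40 31] -110.0 49.0 80.0
side 328 186 [60 37 27] -113.0 49.0 74.0
side 328 188 [58 52 48] -11
[... 1246 characters left out ...]
 254 [68 65 57] -154.0 -12.0 1.0
scene 416 256 [67 64 57] -155.0 -6.0 2.0
scene 416 258 [65 63 55] -157.0 -2.0 0.0
scene 416 260 [67 64 56] -158.0 4.0 1.0
scene 419 236 [68 63 59] -146.0 -62.0 -0.0
scene 419 238 [68 65 59] -148.0 -56.0 1.0
scene 419 240 [69 66 59] -149.0 -51.0 0.0
scene 419 242 [68 65 60] -151.0 -44.0 2.0
scene 419 244 [68 65 60] -152.0 -41.0 -0.0
scene 419 246 [67 64 58] -154.0 -33.0 2.0
scene 419 248 [66 64 57] -155.0 -30.0 0.0
scene 419 250 [66 63 57] -156.0 -23.0 2.0
scene 419 252 [68 65 59] -158.0 -19.0 1.0
scene 419 254 [67 64 57] -159.0 -14.0 0.0
scene 419 256 [67 65 58] -160.0 -12.0 -3.0
scene 419 258 [67 64 57] -162.0 -4.0 1.0
scene 419 260 [64 62 54] -163.0 1.0 1.0
```

The fingertips end at z ≈ 66, about 28 mm above the reported TCP, with background visible between tip and ball. They are passing over the lever without touching it. I'll back off, go 28 mm lower, and check the tip.

Call:
servo_tool(
  rows=[
    [0,0,-0.127,0.026,0.0936,0,0],
    [0,0,-0.127,0.026,0.0936,0,0],
    [0,0,-0.127,0.026,0.0936,0,0],
    [0,0,-0.127,0.026,0.0936,0.07,0],
    [0,0,-0.127,0.026,0.0936,0.1,0],
    [0,0,-0.127,0.026,0.0936,0.14,0],
    [0,0,-0.127,0.026,0.0936,0.14,0],
  ],
)

```text
t: 20.05
ee_pos: [580.1, -132.0, 9.9]
orientation: [-2.206, -2.235, 0.001]
ft_force: [0.3, -1.3, -0.6]
width: 0.8
grasp_force: 0.0
```

```bash
cat > tip.py <<'E'
from lev import *
im,d=ctrl.get_image("side");J=cloud("side",d);v,u=np.nonzero(d>0);c=im[v,u].astype(int)
p0=np.array([p@ex,p@ey]);near=(np.hypot(J[:,0]-p0[0],J[:,1]-p0[1])<28)&(J[:,2]<110)&(J[:,2]>16)&(c[:,0]>c[:,1]*1.3)&(c[:,1]<80)
q=J[near];print("tip",len(q),q[:,2].min().round(1) if len(q) else 0); q=q[q[:,2]<q[:,2].min()+20];print(q.min(0).round(1),q.max(0).round(1))
E
python3 tip.py
```

```text
ee jig -116.62 22.19 9.93 F -1.39 -0.03 -0.62 w 0.78
moved 15 15.29
moved -46 14.65
3218
0 14 839 [-49.2  31.1  38. ]
20 35 575 [-72.7  36.9  42.9]
35 50 580 [-87.7  39.6  46.6]
50 62 511 [-101.3   41.8   50.5]
60 80 599 [-108.4   42.1   53.8]
tip 252 36.4
[-117.6   13.1   36.4] [-102.7   30.8   56.2]
```

The tip is at z ≈ 36 now, beside the ball. I'll push along the arc, checking that the lever follows.

Call:
servo_tool(
  rows=[
    [0,0,0,0,-0.01,0,0],
    [0,0,0,0,-0.025,0,0],
    [0,0,0,0,-0.025,0,0],
  ],
)

```text
t: 20.58
ee_pos: [575.5, -132.2, 11.0]
orientation: [-2.206, -2.236, 0.0]
ft_force: [-0.7, 0.4, 0.3]
width: 0.3
grasp_force: 0.0
```

Call:
servo_tool(
  rows=[
    [0,0,0.02,-0.0022,-0.0101,0,0],
    [0,0,0.04,-0.0042,-0.0202,0,0],
    [0,0,0.04,-0.0042,-0.0202,0,0],
  ],
)

```text
t: 20.95
ee_pos: [571.5, -133.1, 10.9]
orientation: [-2.273, -2.168, 0.0]
ft_force: [-0.3, 0.3, 0.4]
width: 0.4
grasp_force: 0.0
```

```bash
python3 lev.py
```

```text
ee jig -115.92 30.76 10.87 F 0.31 0.25 0.39 w 0.35
moved 15 15.0
moved -46 14.85
3145
0 14 839 [-49.3  31.6  37.9]
20 35 573 [-72.7  37.5  42.9]
35 50 572 [-87.6  40.5  46.7]
50 62 589 [-102.6   42.    50.4]
60 80 522 [-107.9   44.6   53.9]
```

Call:
servo_tool(
  rows=[
    [0,0,0.02,-0.0022,-0.0101,0,0],
    [0,0,0.04,-0.0042,-0.0202,0,0],
    [0,0,0.04,-0.0042,-0.0202,0,0],
  ],
)

```text
t: 21.42
ee_pos: [567.4, -133.7, 10.8]
orientation: [-2.337, -2.099, 0.0]
ft_force: [-0.2, 0.2, 0.5]
width: 0.5
grasp_force: 0.0
```

```bash
python3 lev.py
```

```text
ee jig -115.66 34.97 10.82 F 0.19 0.15 0.51 w 0.48
moved 15 15.25
moved -46 14.41
3147
0 14 828 [-49.3  31.9  37.8]
20 35 568 [-72.1  39.1  42.7]
35 50 575 [-86.8  43.1  46.6]
50 62 597 [-101.9   45.3   50.3]
60 80 517 [-107.1   48.3   53.8]
```

The lever follows, with almost no force.

Call:
servo_tool(
  rows=[
    [0,0,0.02,-0.0022,-0.0101,0,0],
    [0,0,0.04,-0.0042,-0.0202,0,0],
    [0,0,0.06,-0.0058,-0.0304,0,0],
  ],
)

```text
t: 21.9
ee_pos: [561.3, -134.3, 10.9]
orientation: [-2.431, -1.99, 0.0]
ft_force: [-0.5, -0.2, 0.4]
width: 0.4
grasp_force: 0.1
```

Call:
servo_tool(
  rows=[
    [0,0,0.02,-0.0022,-0.0101,0,0],
    [0,0,0.04,-0.0042,-0.0202,0,0],
    [0,0,0.06,-0.0058,-0.0304,0,0],
  ],
)

```text
t: 22.28
ee_pos: [555.2, -134.2, 10.9]
orientation: [2.518, 1.879, -0.0]
ft_force: [0.0, -0.6, 0.4]
width: 0.5
grasp_force: 0.1
```

Call:
servo_tool(
  rows=[
    [0,0,0.02,-0.0022,-0.0101,0,0],
    [0,0,0.04,-0.0042,-0.0202,0,0],
    [0,0,0.06,-0.0058,-0.0304,0,0],
  ],
)

```text
t: 22.65
ee_pos: [549.0, -133.6, 10.9]
orientation: [-2.6, -1.764, 0.0]
ft_force: [-0.3, -1.1, 0.1]
width: 0.4
grasp_force: 0.1
```

Call:
servo_tool(
  rows=[
    [0,0,0.02,-0.0022,-0.0101,0,0],
    [0,0,0.04,-0.0042,-0.0202,0,0],
    [0,0,0.06,-0.0058,-0.0304,0,0],
  ],
)

```text
t: 23.02
ee_pos: [543.0, -132.4, 10.9]
orientation: [2.676, 1.645, 0.0]
ft_force: [-0.2, -0.9, 0.3]
width: 0.6
grasp_force: 0.1
```

```bash
python3 lev.py
```

```text
ee jig -109.21 58.55 10.89 F -0.8 0.36 0.28 w 0.6
moved 15 15.11
moved -46 14.63
3251
0 14 814 [-49.7  33.6  36.9]
20 35 550 [-67.9  47.8  41.8]
35 50 547 [-80.1  56.8  45.7]
50 62 814 [-95.3  60.   49.9]
60 80 407 [-97.5  70.2  52.9]
```

Call:
servo_tool(
  rows=[
    [0,0,0.02,-0.0022,-0.0101,0,0],
    [0,0,0.04,-0.0042,-0.0202,0,0],
    [0,0,0.06,-0.0058,-0.0304,0,0],
    [0,0,0.08,-0.0072,-0.0407,0,0],
  ],
)

```text
t: 23.62
ee_pos: [535.0, -130.0, 10.9]
orientation: [-2.77, -1.482, 0.0]
ft_force: [-0.2, -0.7, -0.4]
width: 0.5
grasp_force: 0.1
```

Call:
servo_tool(
  rows=[
    [0,0,0.02,-0.0022,-0.0101,0,0],
    [0,0,0.04,-0.0042,-0.0202,0,0],
    [0,0,0.06,-0.0058,-0.0304,0,0],
    [0,0,0.08,-0.0072,-0.0407,0,0],
  ],
)

```text
t: 24.12
ee_pos: [527.5, -126.7, 10.9]
orientation: [2.854, 1.313, 0.0]
ft_force: [-0.1, -0.5, 0.0]
width: 0.5
grasp_force: 0.1
```

Call:
servo_tool(
  rows=[
    [0,0,0.02,-0.0022,-0.0101,0,0],
    [0,0,0.04,-0.0042,-0.0202,0,0],
    [0,0,0.06,-0.0058,-0.0304,0,0],
    [0,0,0.08,-0.0072,-0.0407,0,0],
  ],
)

```text
t: 24.62
ee_pos: [520.3, -122.5, 10.9]
orientation: [2.928, 1.139, -0.0]
ft_force: [0.5, 0.4, 0.5]
width: 0.6
grasp_force: 0.1
```

Call:
servo_tool(
  rows=[
    [0,0,0.02,-0.0022,-0.0101,0,0],
    [0,0,0.04,-0.0042,-0.0202,0,0],
    [0,0,0.06,-0.0058,-0.0304,0,0],
    [0,0,0.08,-0.0072,-0.0407,0,0],
  ],
)

```text
t: 25.12
ee_pos: [513.8, -117.4, 10.9]
orientation: [2.991, 0.962, -0.0]
ft_force: [-0.1, 0.0, -0.0]
width: 0.4
grasp_force: 0.1
```

```bash
python3 lev.py
```

```text
ee jig -88.45 83.94 10.89 F 0.05 0.05 -0.03 w 0.36
moved 15 14.8
moved -46 14.83
2898
0 14 794 [-48.7  33.8  35.7]
20 35 545 [-57.7  56.3  40.6]
35 50 531 [-63.9  69.7  44.3]
50 62 534 [-70.7  80.8  48.1]
60 80 337 [-72.4  89.8  51.4]
```

Call:
servo_tool(
  rows=[
    [0,0,0.02,-0.0022,-0.0101,0,0],
    [0,0,0.04,-0.0042,-0.0202,0,0],
    [0,0,0.06,-0.0058,-0.0304,0,0],
    [0,0,0.08,-0.0072,-0.0407,0,0],
  ],
)

```text
t: 25.72
ee_pos: [507.8, -111.7, 10.9]
orientation: [-3.043, -0.781, -0.0]
ft_force: [0.3, -0.1, -0.8]
width: 0.8
grasp_force: 0.1
```

Call:
servo_tool(
  rows=[
    [0,0,0.02,-0.0022,-0.0101,0,0],
    [0,0,0.04,-0.0042,-0.0202,0,0],
    [0,0,0.06,-0.0058,-0.0304,0,0],
    [0,0,0.08,-0.0072,-0.0407,0,0],
  ],
)

```text
t: 26.22
ee_pos: [502.7, -105.2, 10.9]
orientation: [3.084, 0.597, 0.0]
ft_force: [-0.2, -0.3, -0.7]
width: 0.6
grasp_force: 0.1
```

Call:
servo_tool(
  rows=[
    [0,0,0.02,-0.0022,-0.0101,0,0],
    [0,0,0.04,-0.0042,-0.0202,0,0],
    [0,0,0.06,-0.0058,-0.0304,0,0],
    [0,0,0.08,-0.0072,-0.0407,0,0],
  ],
)

```text
t: 26.72
ee_pos: [498.3, -98.2, 10.9]
orientation: [3.115, 0.411, 0.0]
ft_force: [0.0, -0.5, 0.3]
width: 0.7
grasp_force: 0.1
```

Call:
servo_tool(
  rows=[
    [0,0,0.02,-0.0022,-0.0101,0,0],
    [0,0,0.04,-0.0042,-0.0202,0,0],
    [0,0,0.06,-0.0058,-0.0304,0,0],
    [0,0,0.06,-0.0058,-0.0304,0,0],
  ],
)

```text
t: 27.22
ee_pos: [495.6, -92.7, 10.9]
orientation: [3.13, 0.273, -0.0]
ft_force: [-0.4, -1.2, -0.1]
width: 0.4
grasp_force: 0.3
```

```bash
python3 lev.py
```

```text
ee jig -60.44 96.49 10.86 F -1.12 0.61 -0.11 w 0.37
moved 15 15.0
moved -46 14.77
2810
0 14 779 [-47.   34.5  34.5]
20 35 528 [-45.6  58.9  39.4]
35 50 520 [-45.   73.8  43.2]
50 62 511 [-45.5  86.3  47.1]
60 80 321 [-43.2  95.6  50.1]
```

Call:
servo_tool(
  rows=[
    [0,0,0.02,-0.0022,-0.0101,0,0],
    [0,0,0.04,-0.0042,-0.0202,0,0],
    [0,0,0.04,-0.0042,-0.0202,0,0],
  ],
)

```text
t: 27.7
ee_pos: [494.1, -89.0, 10.9]
orientation: [3.136, 0.179, 0.0]
ft_force: [-0.8, -3.0, -0.7]
width: 0.7
grasp_force: 1.7
```

It bites (3 N). Smaller steps from here.

Call:
servo_tool(
  rows=[
    [0,0,0.01,-0.0011,-0.005,0,0],
    [0,0,0.02,-0.0022,-0.0101,0,0],
    [0,0,0.02,-0.0022,-0.0101,0,0],
  ],
)

```text
t: 28.08
ee_pos: [493.4, -87.2, 10.8]
orientation: [3.139, 0.132, -0.0]
ft_force: [-0.6, -5.9, -2.3]
width: 0.7
grasp_force: 2.5
```

Call:
servo_tool(
  rows=[
    [0,0,0.007,-0.0007,-0.0034,0,0],
    [0,0,0.014,-0.0015,-0.0068,0,0],
    [0,0,0.014,-0.0015,-0.0068,0,0],
  ],
)

```text
t: 28.45
ee_pos: [493.0, -86.0, 10.8]
orientation: [3.14, 0.099, -0.0]
ft_force: [-0.5, -6.6, -1.9]
width: 0.7
grasp_force: 3.1
```

```bash
python3 lev.py|head -3; python3 lev.py|head -1
```

```text
ee jig -53.32 97.61 10.83 F -6.35 1.91 -1.91 w 0.65
moved 15 15.21
moved -46 14.83
ee jig -53.32 97.59 10.85 F -5.74 1.93 -1.21 w 0.53
```

Call:
servo_tool(
  rows=[
    [0,0,0.007,-0.0007,-0.0034,0,0],
    [0,0,0.014,-0.0015,-0.0068,0,0],
    [0,0,0.014,-0.0015,-0.0068,0,0],
  ],
)

```text
t: 29.02
ee_pos: [492.6, -84.7, 10.8]
orientation: [3.14, 0.066, -0.0]
ft_force: [0.6, -7.5, -1.4]
width: 0.5
grasp_force: 3.4
```

Call:
servo_tool(
  rows=[
    [0,0,0.007,-0.0007,-0.0034,0,0],
    [0,0,0.014,-0.0015,-0.0068,0,0],
    [0,0,0.014,-0.0015,-0.0068,0,0],
  ],
)

```text
t: 29.4
ee_pos: [492.2, -83.5, 10.8]
orientation: [3.141, 0.033, -0.0]
ft_force: [-1.0, -8.2, -2.0]
width: 0.9
grasp_force: 3.8
```

```bash
python3 lev.py
```

```text
ee jig -50.72 97.87 10.82 F -7.77 2.67 -2.04 w 0.91
moved 15 15.42
moved -46 14.92
2947
0 14 789 [-46.6  35.   34.1]
20 35 532 [-41.6  58.4  39.1]
35 50 562 [-39.2  73.3  42.7]
50 62 603 [-39.1  87.2  46.9]
60 80 318 [-34.1  94.4  49.7]
```

Call:
servo_tool(
  rows=[
    [0,0,0.007,-0.0007,-0.0034,0,0],
    [0,0,0.014,-0.0015,-0.0068,0,0],
    [0,0,0.014,-0.0015,-0.0068,0,0],
  ],
)

```text
t: 29.88
ee_pos: [491.8, -82.3, 10.8]
orientation: [3.141, 0.0, -0.0]
ft_force: [-1.1, -8.5, -0.6]
width: 0.5
grasp_force: 4.2
```

Call:
servo_tool(
  rows=[
    [0,0,0.007,-0.0007,-0.0034,0,0],
    [0,0,0.014,-0.0015,-0.0068,0,0],
    [0,0,0.014,-0.0015,-0.0068,0,0],
  ],
)

```text
t: 30.25
ee_pos: [491.5, -81.0, 10.8]
orientation: [3.141, -0.033, -0.0]
ft_force: [-1.5, -9.4, -3.0]
width: 0.4
grasp_force: 4.6
```

```bash
for i in 1 2 3; do python3 chk.py|head -1; done
```

```text
ee jig -48.1 98.04 10.78 F -8.85 3.41 -3.02 w 0.45
ee jig -48.08 98.07 10.77 F -9.03 2.87 -1.48 w 0.76
ee jig -48.13 98.04 10.79 F -8.59 3.11 -2.82 w 0.67
```

About 9.2 N at the lever end, firmly locked. I'll retreat away from the lever, then straight up.

Call:
servo_tool(
  rows=[
    [0,0,0,0,0.03,0,0],
    [0,0,0,0,0.1,0,0],
    [0,0,0,0,0.12,0,0],
    [0,0,0,0,0.12,-0.2,0],
    [0,0,0,0,0.12,-0.5,0],
    [0,0,0,0,0.12,-0.7,0],
    [0,0,0,0,0.12,-0.7,0],
    [0,0,0,0,0.12,-0.7,0],
  ],
)

```text
t: 31.4
ee_pos: [490.6, -104.2, 150.3]
orientation: [-3.141, 0.033, 0.001]
ft_force: [-0.6, 0.4, -0.1]
width: 0.3
grasp_force: 0.0
```

```bash
python3 lev.py; python3 - <<'E'
from h import *
a=ctrl.get_image("wrist")[0];b=ctrl.get_image("scene")[0]
B=cv2.resize(b[170:280,240:440],(640,352),interpolation=cv2.INTER_CUBIC)
A=cv2.resize(a,(384,240));A=np.hstack([A,np.zeros((240,256,3),np.uint8)])
save(np.vstack([A,B]),"pics/w9.png")
E
```

```text
ee jig -70.6 103.84 150.29 F 0.55 0.45 -0.11 w 0.31
moved 15 15.03
moved -46 14.47
805
0 14 201 [-47.4  36.4  34.3]
20 35 147 [-41.5  58.5  39. ]
35 50 144 [-38.6  73.4  42.9]
50 62 120 [-35.9  86.5  46.5]
60 80 156 [-33.8  97.   50.2]
```

View pics/w9.png

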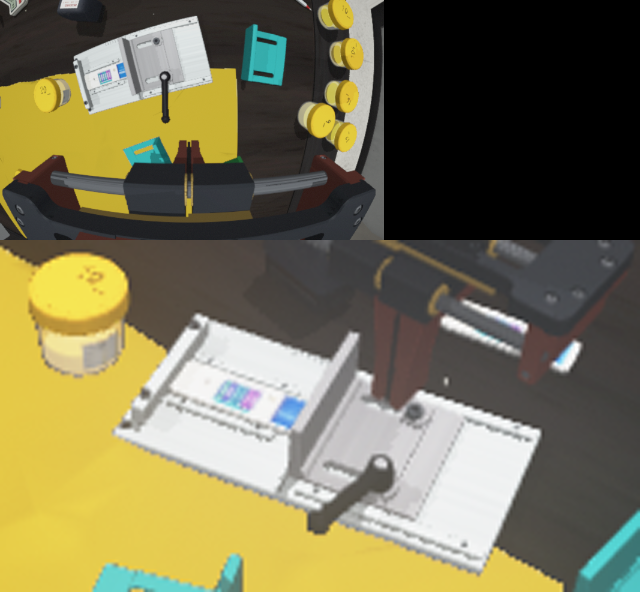

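The picture shows the cassette between the rail (170,370) and the wall (320,410), with the stop at the line. The lever is turned towards +y, from (380,475) to (320,520), and stays there. The robot touches nothing.

```bash
python3 -c "
from workcell import ctrl
print(ctrl.close_job())"
```

```text
the job is handed in; nothing more can be done
None
```

I slid the stop up to the scribed line, where it bears on the cassette against the end rail (estimated 6 N at the last push). I then turned the lever clockwise to about 9 N at its end and handed the job in at about 32 s. An early push jammed the stop at 28 N before it reached the cassette, so I regripped lower and squared it.

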